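# Click the battery pack into its charging cradle

### The arm

A 7-joint arm with a two-finger parallel gripper is mounted at the origin on the work surface. World frame = base frame: x ahead of the robot, y to its left, z up, the work surface at z = 0. Lengths are in m, angles in rad, forces in N, time in s.
With the tool pointing down it reaches from about 0.425 to 0.875 m from the base axis. Payload 4.7 kg.
Tool frame: the origin (TCP) lies on the centre line of the jaws, within the pads' length; the fingertips stand 22 mm ahead of it and the grasp point (between the pads) lies 3 mm ahead of it; z points along the fingers, y is the direction in which the jaws open and shut (so a half turn about z gives the same grasp; the last joint's range is limited). The gripper opens to 87 mm and grips with 3 to 60 N. Pads are 19 mm wide; open, the fingers measure 117 mm over their backs; the gripper's body (75 mm by 190 mm) begins 51 mm behind the grasp point.
Start: joints at [-1.127, 0.321, -0.07, 1.45, 0.023, 1.371, -0.057], TCP at [0.271, 0.591, 0.212] pointing down, gripper open.
Joint ranges: [-2.86, 2.86], [-0.3, 2.09], [-1.38, 1.24], [0.06, 2.45], [-1.56, 4.7], [0.09, 2.05], [-2.69, 2.69]. Speed limits (rad/s): [2.57, 2.57, 3.14, 3.14, 3.14, 3.14, 3.14].

### API

Orientations are given as a rotation vector (axis times angle).
In Python, from bench import ctrl, imaging, close_job, finder gives the robot as it stands. The module is installed in compiled form; this text tells all that it offers.
- The arm moves only by the shell command python3 -m jog 'ROWS' [FORCE]. ROWS is JSON, a list that holds one entry, the list of rows, each a list of 7 numbers: the shift along the tool's x, y, z in cm, then the turn, a rotation vector about the tool's x, y, z in degrees, then the finger opening in cm, from 0 to 8.7. In form: [[[dx, dy, dz, ax, ay, az, claw], ...]]. A call has 1 to 12 rows; each row shifts and turns the commanded pose from where the row before left it, along the tool's axes as they then stand; what a row does not reach is not made up. A row lasts 1/10 s, in which the tool goes at most 50 mm and 8.59 degrees, less where a joint would pass 70% of its speed; a pose out of reach is approached as far as the arm can. A call is refused whole if a number of a shift passes 5 or a number of a turn 8.59, either way. A call with a gripper value outside its range is refused whole. The fingers move at their own pace and stop on an object; FORCE is the grip in N (left out, the last holds). Time passes only in rows, so rows that do not move let the fingers close. It gives the time, the measured TCP pose, the force and the opening at its end, in the units of the state.
- ctrl.get_state(): the state, without advancing time (a new reading comes with each control period).
- imaging.get_image(name): name is "side" or "top"; returns a dict with "frame" (384x512x3 uint8, red, green, blue), "intrinsics" (3x3 intrinsics, pixels), "pose" (4x4, takes a point from camera to world coordinates). Camera axes: x right, y down, z forward; pixel columns grow to the right and rows downward; lengths in m; the calibration is good to about 2 mm. A picture is of the moment at which its call begins. There is no depth.
- close_job(): hands the job in, once; it reports no verdict.
Trained networks look in the newest picture that a camera, given by its name, has taken for a name from the list of things; names that differ only in an ending like _2 or _b are one class to them, and where a whole thing is asked for, a point or a joint stands for the part that bears it (a point fixed in the world has none). Each returns a list of dicts, best first, with "conf" (0 to 1); they miss things now and then, are a little off and sometimes report something else, mostly with a low value. They report only what shows in the picture. A call takes as long as a camera call. They do not tell look-alikes from the thing itself.
- finder.trace(label, camera): "region" (384x512 bool, what is visible of it) and "point" ([row, column] as shares, 0 to 1, of the picture: columns of its width, rows of its height, amid what is visible of it).
- finder.spot_point(label, camera): "point" ([row, column] as shares, 0 to 1, of the picture: columns of its width, rows of its height: a listed point, or the origin of a listed thing).
The state is a dict: "time": time; "joint_positions": joint angles; "qd": joint speeds; "joint_torque": joint torques, N m; "position": TCP position; "tool_rot": TCP orientation; "ft_force": force on the tool from outside, world axes, zero at the start; "torque": the same for the moment, N m; "grip_width": opening from 0.0 (shut) to 1.0 (fully open).
Only numpy, scipy, OpenCV 4.12 (cv2) and the standard library are available. Lean on these libraries where they do the work, as an engineer would, in place of code of your own. Each camera call takes 0.05 s, during which the arm holds its last target. There are 200 camera calls.

### The job

Take the battery pack with the yellow cap and push it straight down into the charging cradle, keeping hold of it or pressing on it, until it is fully home and the red spring catch has clicked back over its foot; then let go. Leave the blue-capped pack standing where it is.

Things in the scene. Friction and masses are not known exactly. Their poses are not given: they have to be found in the camera images.
- yellow_pack_centre (a point): Centre of the loose upright battery pack: 70 (its x) x 50 (y) x 110 mm (z, up), 0.4 kg, black; the yellow cap is its top 44 mm. Grip the cap across y, fingertips at most 45 mm below the top, to clear the cradle. Both 70 mm wide faces (+y, -y) have a notch 12 mm deep, 18 to 42 mm above the underside; the catch locks over the foot below it. Alike after a half turn about z.
- blue_pack_centre (a point): Centre of a second loose upright pack, the same 70 x 50 x 110 mm but with a blue cap; the centre is 55 mm above its underside. Not to be moved.
- bay (a point): Floor centre of the well in the fixed grey slick cradle, 8 mm above the bench; z up. Cradle 116 (x) x 96 (y) x 58 mm high, well 82 x 60 mm, its mouth flared 9 mm wider a side over the top 14 mm. Pack's x goes along its x, either way round. A red catch juts 16 mm in from +y, 21 to 44 mm above the floor; its tab ends 70 mm out on +y. Home: underside on the floor, pack centre 55 mm above this point.
- catch (a joint): Outward travel (m, along the bay's +y) of the red spring catch: 0 at rest, jutting into the well; 0.006 to 0.016 while a pack's foot pushes it aside; under 0.005 again once clicked over the foot. Spring 4 to 8 N; pushing the pack past it takes about 6 to 15 N down, more than its weight.
Not all that is in view belongs to the job. What is shaped like the part that bears yellow_pack_centre but pink is not meant.

How it is judged:
On the way:
1. the yellow-capped pack, held or pressed by the fingers, is in the cradle's well and pushes the catch aside (value of joint catch above 0.005 m and horizontal distance between yellow_pack_centre and bay below 0.015 m and z of yellow_pack_centre in the frame of bay below 0.098 m and contact force between yellow_pack and the fingers above 1 N), for 0.04 s.
At the end, for the whole second after the job is handed in: Yellow-capped pack home in the cradle: underside within 5 mm of the floor, centred within 12 mm, upright within 8 and aligned within 11 degrees, at rest, catch sprung back (travel under 6 mm); blue-capped pack upright within 30 mm of its start (z of yellow_pack_centre in the frame of bay below 0.06 m and horizontal distance between yellow_pack_centre and bay below 0.012 m and angle between each of yellow_pack_centre, blue_pack_centre's own z axis and vertical below 0.15 rad and angle between the x axis of yellow_pack_centre and the x axis of bay, either way round below 0.2 rad and value of joint catch below 0.006 m and linear speed of yellow_pack below 0.02 m/s and distance of blue_pack_centre from where it was at the start of the episode below 0.03 m); the robot touches nothing.
It fails at once if the blue-capped pack is shoved more than 30 mm or tipped (distance of blue_pack_centre from where it was at the start of the episode above 0.03 m or angle between blue_pack_centre's own z axis and vertical above 0.3 rad).
It also fails if it takes over 38 s, if anything falls off the work surface, if the arm or the gripper's body presses on something with over 40 N, if the wrist force passes 120 N, or if a joint passes its speed limit or range.

## Working session

There is one attempt and no reset: what is moved stays moved. The work goes in short steps, Python scripts to look and compute and a shell command to move; the robot and the scene stay as the last step left them, time stands still between calls to the robot, and variables do not carry over. Pictures are saved under pics/ and viewed, about 8 in all and at most 12, crops included, and the job is handed in when it is done.

```bash
mkdir -p pics
cat > h.py <<'E'
import numpy as np, cv2
from bench import ctrl, imaging, close_job, finder
def snap(c,name=None):
    d=imaging.get_image(c)
    if name: cv2.imwrite(f'pics/{name}.png',d['frame'][:,:,::-1])
    return d
def ray(d,rc):
    K=np.array(d['intrinsics']);T=np.array(d['pose'])
    v=T[:3,:3]@np.linalg.inv(K)@[rc[1],rc[0],1]
    return T[:3,3],v
def at_z(d,rc,z):
    o,v=ray(d,rc); return o+v*(z-o[2])/v[2]
def proj(d,p):
    T=np.array(d['pose']);q=T[:3,:3].T@(np.array(p)-T[:3,3]);u=np.array(d['intrinsics'])@q
    return u[[1,0]]/u[2]
def tri(a,ra,b,rb):
    o1,v1=ray(a,ra);o2,v2=ray(b,rb);v1/=np.linalg.norm(v1);v2/=np.linalg.norm(v2)
    s=np.linalg.lstsq(np.c_[v1,-v2],o2-o1,rcond=None)[0]
    p,q=o1+s[0]*v1,o2+s[1]*v2
    return (p+q)/2,np.linalg.norm(p-q)
E
python3 - <<'E'
from h import *
np.set_printoptions(precision=4,suppress=True)
for c in('top','side'):
    d=snap(c,c+'0')
    print(c,np.array(d['pose'])[:3,3],d['intrinsics'])
    for l in('yellow_pack_centre','blue_pack_centre','bay','catch'):
        print(l,[(round(x['conf'],2),np.round(np.array(x['point'])*[384,512],1)) for x in finder.spot_point(l,c)])
s=ctrl.get_state();print({k:s[k] for k in('time','position','tool_rot','ft_force','grip_width')})
a=cv2.imread('pics/top0.png');b=cv2.imread('pics/side0.png')
cv2.imwrite('pics/both.png',cv2.resize(np.vstack([a,b]),None,fx=.78,fy=.78))
E
```

```text
top [ 0.3762 -0.1006  0.9969] [[410.4455   0.     255.4707]
 [  0.     410.4455 192.1688]
 [  0.       0.       1.    ]]
yellow_pack_centre [(0.88, array([214.7, 346.5])), (0.86, array([192.9, 407.4]))]
blue_pack_centre [(0.87, array([175.8, 242.9]))]
bay []Traceback (most recent call last):
  File "<stdin>", line 7, in <module>
ValueError: it knows: bay, blue_pack_centre, yellow_pack_centre
```

View pics/top0.png

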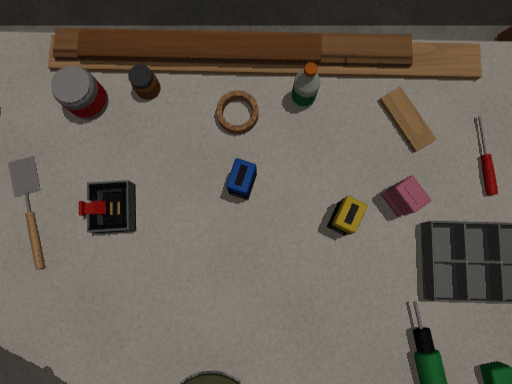

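The top view shows the yellow-capped pack at (col 348, row 215), the pink look-alike at (406, 196), the blue pack at (241, 179), and the cradle at (110, 207) with its red catch to the left. Yellow is the one with the yellow cap.

Run:
```python
from h import *
np.set_printoptions(precision=4,suppress=True)
D={};P={}
for c in('top','side'):
    d=D[c]=snap(c,c+'1')
    print(c,np.array(d['pose']))
    for l in('yellow_pack_centre','blue_pack_centre','bay'):
        P[c,l]=[np.array(x['point'])*[384,512] for x in finder.spot_point(l,c)]
        print(l,[np.round(x,1) for x in P[c,l]])
    for l in('yellow_pack_centre','catch'):
      try:
        for x in finder.trace(l,c):
            r=x['region'].astype(np.uint8); print('trace',l,x['conf'],np.array(x['point'])*[384,512],r.sum(),cv2.minAreaRect(cv2.findNonZero(r)))
      except Exception as e: print(e)
for l in('yellow_pack_centre','blue_pack_centre','bay'):
    for a in P['top',l]:
        for b in P['side',l]: print(l,*tri(D['top'],a,D['side'],b))
d=D['top']
for n,rc,z in(('yel',(214.7,346.5),.055),('yelcap',(215,350),.11),('cradle',(207,111),.058)): print(n,at_z(d,rc,z))
s=ctrl.get_state();print({k:s[k] for k in('time','position','tool_rot','ft_force','grip_width')})
f=d['frame'][:,:,::-1]
a=cv2.resize(f[175:245,310:440],None,fx=5,fy=5,interpolation=2)[:,:650];b=cv2.resize(f[165:245,70:145],None,fx=5,fy=5,interpolation=2)
cv2.imwrite('pics/crop1.png',cv2.resize(a,None,fx=1.2,fy=1.2)); cv2.imwrite('pics/crop2.png',b)
```

```text
top [[ 0.0254 -0.9876  0.1548  0.3762]
 [-0.9997 -0.0239  0.0112 -0.1006]
 [-0.0074 -0.1551 -0.9879  0.9969]
 [ 0.      0.      0.      1.    ]]
yellow_pack_centre [array([215.7, 347. ]), array([193.6, 404.8])]
blue_pack_centre [array([179.6, 242.2])]
bay [array([209.8, 116.2])]
trace yellow_pack_centre 0.86 [216.192  345.9072] 994 ((346.9000244140625, 215.7000274658203), (28.174457550048828, 38.013153076171875), 26.56505012512207)
side [[-0.9246 -0.278   0.2605  0.3299]
 [-0.3808  0.6578 -0.6498  0.438 ]
 [ 0.0093 -0.7    -0.7141  0.6388]
 [ 0.      0.      0.      1.    ]]
yellow_pack_centre [array([120.2, 302.7]), array([154.8, 312. ])]
blue_pack_centre [array([206.3, 243. ])]
bay [array([360.2, 207.9])]
trace yellow_pack_centre 0.88 [155.2128 313.088 ] 1424 ((310.22686767578125, 151.9414520263672), (34.502464294433594, 50.63619613647461), 12.094757080078125)
trace yellow_pack_centre 0.8 [113.0112 306.9952] 876 ((308.6549072265625, 117.677001953125), (29.86703109741211, 40.37703323364258), 3.814074993133545)
trace catch 0.63 [375.8976 196.096 ] 335 ((199.0, 374.5), (17.0, 24.0), 90.0)
yellow_pack_centre [ 0.4812 -0.2765  0.1573] 0.03564961759394769
yellow_pack_centre [ 0.4733 -0.3048  0.0411] 0.004859918997353817
yellow_pack_centre [ 0.5339 -0.4379  0.0472] 0.007532511848018365
yellow_pack_centre [ 0.5312 -0.4954 -0.1106] 0.04842453103352042
blue_pack_centre [ 0.5548 -0.0577  0.0546] 0.003759363394839926
bay [0.4832 0.2485 0.0085] 0.00737071950406449
yel [ 0.4765 -0.3005  0.055 ]
yelcap [ 0.4702 -0.2964  0.11  ]
cradle [0.4807 0.2426 0.058 ]
{'time': 0.8, 'position': array([0.2708, 0.5909, 0.2122]), 'tool_rot': array([0.6698, 3.0693, 0.0001]), 'ft_force': array([-0.2731, -0.0936,  0.0299]), 'grip_width': 1.0014292370014926}
```

View pics/side1.png

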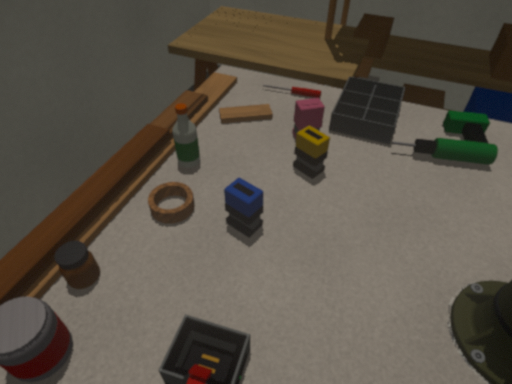

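View pics/crop1.png

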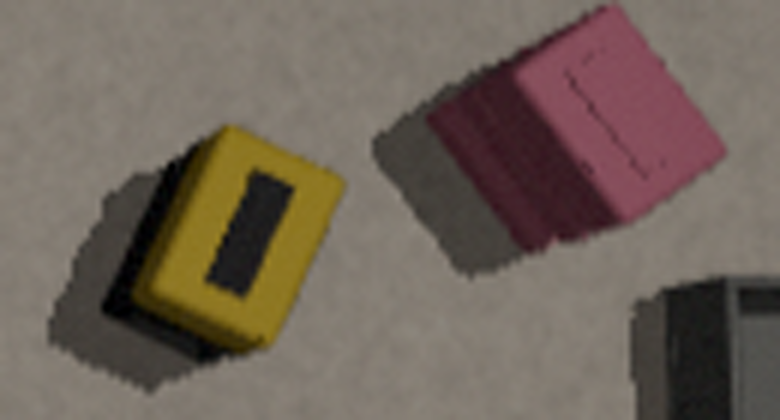

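View pics/crop2.png

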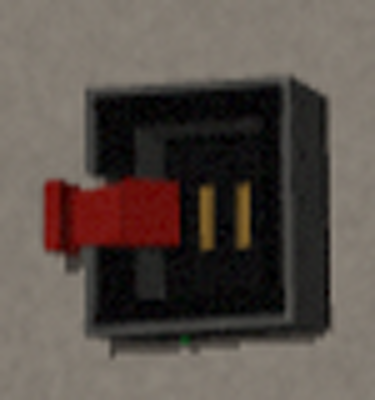

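Cap corners and the cradle rim are clear in the crops (pink at crop right is solid pink, yellow at left is the target). Next step: measure poses from those corners.

Run:
```python
from h import *
from scipy.spatial.transform import Rotation as R
np.set_printoptions(precision=4,suppress=True)
d=snap('top');s=snap('side')
def quad(c,k,off,z):
    w=np.array([at_z(d,(y/k-.5+.5/k+off[0],x/k-.5+.5/k+off[1]),z)[:2] for x,y in c])
    e=np.roll(w,-1,0)-w
    print('ctr',w.mean(0),'len',np.linalg.norm(e,axis=1),'ang',np.degrees(np.arctan2(e[:,1],e[:,0])))
quad([(230,125),(345,185),(268,345),(150,290)],6,(175,310),.11)
quad([(88,90),(293,80),(293,323),(88,330)],5,(165,70),.058)
# colour check of the yellow top/cap in both cameras
for n,D in(('top',d),('side',s)):
    hsv=cv2.cvtColor(D['frame'],cv2.COLOR_RGB2HSV);m=cv2.inRange(hsv,(22,120,60),(34,255,255))
    c=max(cv2.findContours(m,0,2)[0],key=cv2.contourArea)
    print(n,cv2.minAreaRect(c))
print('axes',R.from_rotvec(ctrl.get_state()['tool_rot']).as_matrix())
```

```text
ctr [ 0.4727 -0.2985] len [0.0464 0.0651 0.0461 0.0674] ang [-116.8864  154.015    66.085   -25.7466]
ctr [0.4839 0.2506] len [0.0957 0.1132 0.094  0.1119] ang [ -85.7848 -175.7867   93.377     5.1027]
top ((349.7000427246094, 214.10003662109375), (24.59674644470215, 32.64659118652344), 26.56505012512207)
side ((311.76470947265625, 140.55882263183594), (34.12821960449219, 25.21029281616211), 30.963756561279297)
axes [[-0.9091  0.4167  0.0001]
 [ 0.4167  0.9091  0.0001]
 [-0.      0.0001 -1.    ]]
```

```bash
cat >> h.py <<'E'
from scipy.spatial.transform import Rotation as R
def go(p,pts):
    M=R.from_rotvec(ctrl.get_state()['tool_rot']).as_matrix(); p=np.array(p)
    for q in pts:
        t=M.T@(np.array(q)-p)*100;n=int(np.ceil(np.linalg.norm(t)/4.7));print(q,'total cm',np.round(t,2),'rows',n,'each',np.round(t/n,2));p=np.array(q)
E
python3 - <<'E'
from h import *
go(ctrl.get_state()['position'],[(.5,.25,.212),(.56,-.1,.212),(.4727,-.2985,.212),(.4727,-.2985,.096)])
E
```

```text
(0.5, 0.25, 0.212) total cm [-3.503e+01 -2.144e+01  2.000e-02] rows 9 each [-3.89 -2.38  0.  ]
(0.56, -0.1, 0.212) total cm [-20.04 -29.32  -0.  ] rows 8 each [-2.5  -3.66 -0.  ]
(0.4727, -0.2985, 0.212) total cm [ -0.33 -21.68  -0.  ] rows 5 each [-0.07 -4.34 -0.  ]
(0.4727, -0.2985, 0.096) total cm [ 0.  -0.  11.6] rows 3 each [ 0.   -0.    3.87]
```

```bash
python3 -m jog '[[[-3.89,-2.38,0,0,0,0,8.7],[-3.89,-2.38,0,0,0,0,8.7],[-3.89,-2.38,0,0,0,0,8.7],[-3.89,-2.38,0,0,0,0,8.7],[-3.89,-2.38,0,0,0,0,8.7],[-3.89,-2.38,0,0,0,0,8.7],[-3.89,-2.38,0,0,0,0,8.7],[-3.89,-2.38,0,0,0,0,8.7],[-3.89,-2.38,0,0,0,0,8.7]]]'
python3 -m jog '[[[-2.5,-3.66,0,0,0,0,8.7],[-2.5,-3.66,0,0,0,0,8.7],[-2.5,-3.66,0,0,0,0,8.7],[-2.5,-3.66,0,0,0,0,8.7],[-2.5,-3.66,0,0,0,0,8.7],[-2.5,-3.66,0,0,0,0,8.7],[-2.5,-3.66,0,0,0,0,8.7],[-2.5,-3.66,0,0,0,0,8.7]]]'
python3 -m jog '[[[-0.07,-4.34,0,0,0,0,8.7],[-0.07,-4.34,0,0,0,0,8.7],[-0.07,-4.34,0,0,0,0,8.7],[-0.07,-4.34,0,0,0,0,8.7],[-0.07,-4.34,0,0,0,0,8.7],[0,0,0,0,0,0.5,8.7],[0,0,0,0,0,0.5,8.7]]]'
python3 - <<'E'
from h import *
go(ctrl.get_state()['position'],[(.4727,-.2985,.212),(.4727,-.2985,.096)])
M=R.from_rotvec(ctrl.get_state()['tool_rot']).as_matrix();print(M.round(4),ctrl.get_state()['joint_positions'])
d=snap('top','top2');snap('side','side2')
E
python3 -c "
import cv2,numpy as np
a=cv2.imread('pics/top2.png');b=cv2.imread('pics/side2.png')
cv2.imwrite('pics/m2.png',np.hstack([cv2.resize(a[120:280,260:460],(400,320)),cv2.resize(b[40:200,210:410],(400,320))]))"
```

```text
time: 1.8
position: [0.5007, 0.2487, 0.2126]
tool_rot: [0.67, 3.069, 0.001]
ft_force: [0.3, 0.7, 0.1]
grip_width: 0.997
time: 2.6
position: [0.5599, -0.1009, 0.2126]
tool_rot: [0.669, 3.068, 0.001]
ft_force: [1.2, 0.4, -0.8]
grip_width: 0.995
time: 3.3
position: [0.4719, -0.299, 0.2123]
tool_rot: [0.702, 3.062, 0.001]
ft_force: [0.8, -0.1, -0.5]
grip_width: 1.004
(0.4727, -0.2985, 0.212) total cm [-0.05  0.08  0.03] rows 1 each [-0.05  0.08  0.03]
(0.4727, -0.2985, 0.096) total cm [ 1.00e-02 -1.00e-02  1.16e+01] rows 3 each [ 0.   -0.    3.87]
[[-9.001e-01  4.357e-01  6.000e-04]
 [ 4.357e-01  9.001e-01  3.000e-04]
 [-4.000e-04  5.000e-04 -1.000e+00]] [-0.06516695  0.13611614  0.64263284  1.70327474 -0.0844425   1.32956687
  1.71318851]
```

View pics/m2.png

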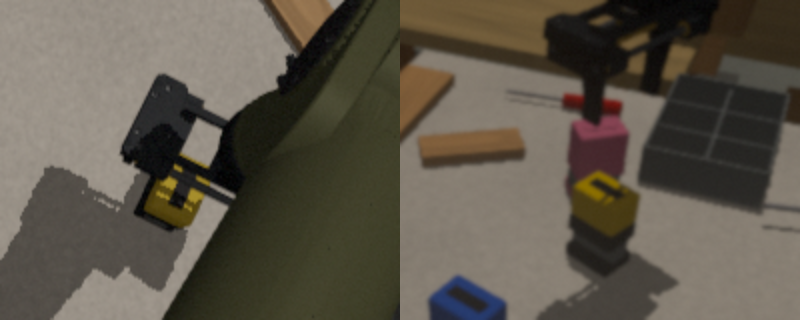

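Run:
```python
from h import *
s=ctrl.get_state();p=np.array(s['position']);M=R.from_rotvec(s['tool_rot']).as_matrix()
for c in('top','side'):
    d=snap(c);f=d['frame'][:,:,::-1].copy()
    for o in(-.0435,0,.0435):
        q=proj(d,p+M@[0,o,.022]); cv2.circle(f,(int(q[1]),int(q[0])),2,(255,255,0),-1)
    a=np.radians(-25.6);X=np.array([np.cos(a),np.sin(a),0])*.035;Y=np.array([-np.sin(a),np.cos(a),0])*.025
    for z in(0,.11):
        w=[proj(d,np.array([.4727,-.2985,z])+u*X+v*Y)[::-1] for u,v in((1,1),(1,-1),(-1,-1),(-1,1))]
        cv2.polylines(f,[np.int32(np.round(w))],True,(0,255,0),1)
    cv2.imwrite(f'pics/o_{c}.png',f)
a=cv2.imread('pics/o_top.png');b=cv2.imread('pics/o_side.png')
cv2.imwrite('pics/m3.png',np.hstack([cv2.resize(a[150:250,300:400],(400,400),interpolation=0),cv2.resize(b[80:190,260:370],(400,400),interpolation=0)]))
```

```text
(no output)
```

View pics/m3.png

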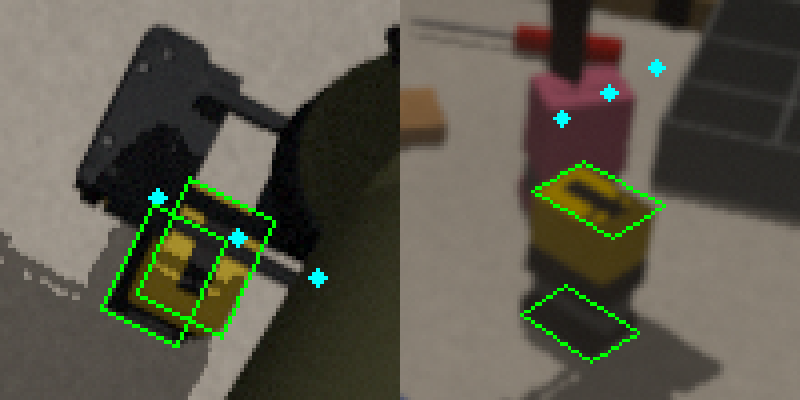

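```bash
python3 -m jog '[[[-0.05,0.08,2,0,0,0,8.7],[0,0,2,0,0,0,8.7],[0,0,0,0,0,0,8.7]]]'
python3 - <<'E'
from h import *
s=ctrl.get_state();p=np.array(s['position']);M=R.from_rotvec(s['tool_rot']).as_matrix()
im=[]
for c in('top','side'):
    d=snap(c);f=d['frame'][:,:,::-1].copy();f=cv2.convertScaleAbs(f,alpha=1.8)
    g=cv2.resize(f,None,fx=4,fy=4,interpolation=2)
    for o in(-.051,0,.051):
      for z in (.022,-.04):
        q=proj(d,p+M@[0,o,z])*4+2; cv2.circle(g,(int(q[1]),int(q[0])),4,(255,255,0) if z>0 else (255,0,255),-1)
    r,cc=(150,300) if c=='top' else (60,260)
    im.append(g[r*4:r*4+440,cc*4:cc*4+400])
cv2.imwrite('pics/m4.png',np.hstack(im))
E
```

```text
time: 3.8
position: [0.4724, -0.295, 0.1696]
tool_rot: [-0.692, -3.059, -0.002]
ft_force: [-1.3, 0.3, 0.1]
grip_width: 0.998
```

View pics/m4.png

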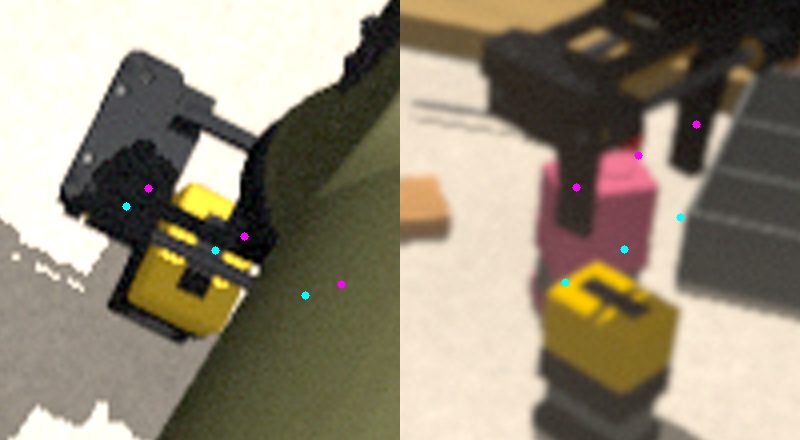

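Run:
```python
from h import *
s=ctrl.get_state();p=np.array(s['position']);M=R.from_rotvec(s['tool_rot']).as_matrix();print(p,s['time'])
for c,(r,cc,x0) in dict(top=(150,300,0),side=(60,260,400)).items():
    d=snap(c)
    for z in(-.048,-.08,-.12):
        for x in(-.0375,.0375):
            q=(proj(d,p+M@[x,.095,z])-[r,cc])*4;print(c,z,x,(q[::-1]+[x0,0]).round())
```

```text
[ 0.47369333 -0.29657939  0.17229841] 3.9
top -0.048 -0.0375 [105.  72.]
top -0.048 0.0375 [ 37. 209.]
top -0.08 -0.0375 [116.  57.]
top -0.08 0.0375 [ 45. 200.]
top -0.12 -0.0375 [131.  37.]
top -0.12 0.0375 [ 57. 188.]
side -0.048 -0.0375 [468. 167.]
side -0.048 0.0375 [571. 226.]
side -0.08 -0.0375 [471. 113.]
side -0.08 0.0375 [578. 170.]
side -0.12 -0.0375 [476.  40.]
side -0.12 0.0375 [586.  96.]
```

```bash
python3 -m jog '[[[0,0,2,0,0,0,8.7],[0,0,2,0,0,0,8.7],[0,0,0,0,0,0,8.7],[0,0,0,0,0,0,8.7]]]'
python3 - <<'E'
from h import *
s=ctrl.get_state();p=np.array(s['position']);M=R.from_rotvec(s['tool_rot']).as_matrix();print(p)
im=[]
for c in('top','side'):
    d=snap(c);f=d['frame'][:,:,::-1].copy();f=cv2.convertScaleAbs(f,alpha=2)
    g=cv2.resize(f,None,fx=4,fy=4,interpolation=2)
    for o in(-.051,.051):
        q=proj(d,p+M@[0,o,.022])*4+2; cv2.circle(g,(int(q[1]),int(q[0])),4,(255,255,0),-1)
    r,cc=(150,300) if c=='top' else (70,260)
    im.append(g[r*4:r*4+440,cc*4:cc*4+400])
cv2.imwrite('pics/m5.png',np.hstack(im))
E
```

```text
time: 4.4
position: [0.4737, -0.2977, 0.1331]
tool_rot: [0.696, 3.063, -0.0]
ft_force: [-0.2, -1.4, 1.2]
grip_width: 1.003
[ 0.47371369 -0.29765089  0.1331233 ]
```

View pics/m5.png

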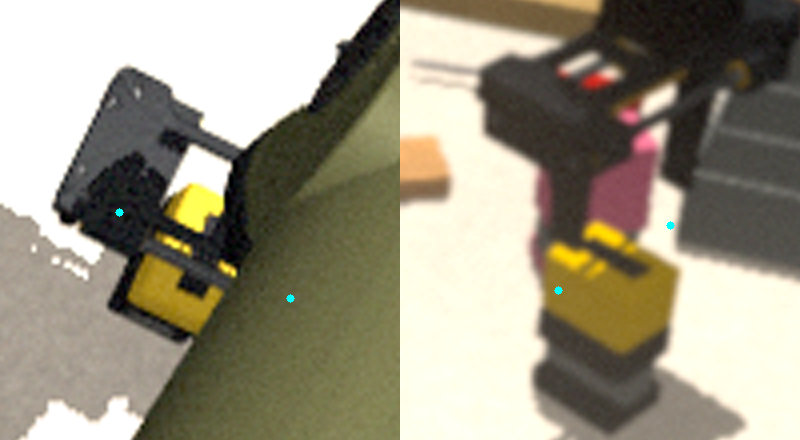

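```bash
python3 -m jog '[[[0,0,1.8,0,0,0,8.7],[0,0,1.8,0,0,0,8.7],[0,0,0,0,0,0,8.7],[0,0,0,0,0,0,8.7]]]'
python3 - <<'E'
from h import *
s=ctrl.get_state();p=np.array(s['position']);M=R.from_rotvec(s['tool_rot']).as_matrix();print(p)
d=snap('side');f=d['frame'][:,:,::-1].copy();f=cv2.convertScaleAbs(f,alpha=2)
g=cv2.resize(f,None,fx=6,fy=6,interpolation=2)
for o in(-.051,.051):
    q=proj(d,p+M@[0,o,.022])*6+3; cv2.circle(g,(int(q[1]),int(q[0])),4,(255,255,0),-1)
cv2.imwrite('pics/m6.png',g[85*6:185*6,260*6:380*6])
E
```

```text
time: 4.9
position: [0.4737, -0.2978, 0.0972]
tool_rot: [0.697, 3.062, -0.0]
ft_force: [0.6, 0.4, 1.3]
grip_width: 1.0
[ 0.47372152 -0.29775081  0.09715032]
```

View pics/m6.png

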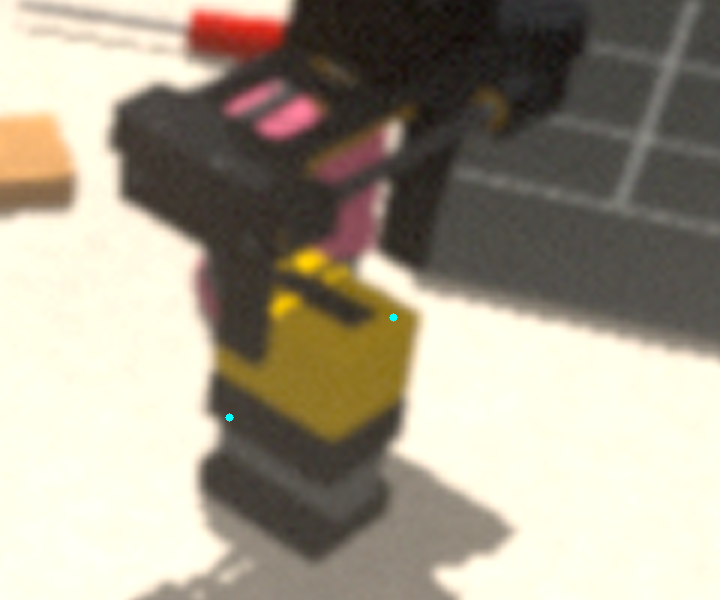

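```bash
python3 -m jog '[[[0,0,1.4,0,0,0,8.7],[0,0,1.4,0,0,0,8.7],[0,0,0,0,0,0,8.7]]]'
python3 - <<'E'
from h import *
s=ctrl.get_state();p=np.array(s['position']);print(p,s['ft_force'])
d=snap('side');f=d['frame'][:,:,::-1].copy();f=cv2.convertScaleAbs(f,alpha=2)
g=cv2.resize(f,None,fx=6,fy=6,interpolation=2)
cv2.imwrite('pics/m7.png',g[85*6:185*6,260*6:380*6])
E
```

```text
time: 5.25
position: [0.4716, -0.2964, 0.0657]
tool_rot: [-0.696, -3.059, -0.001]
ft_force: [0.1, 1.4, 0.1]
grip_width: 0.998
[ 0.47162621 -0.29636885  0.0656874 ] [0.13491037 1.39863537 0.06081714]
```

View pics/m7.png

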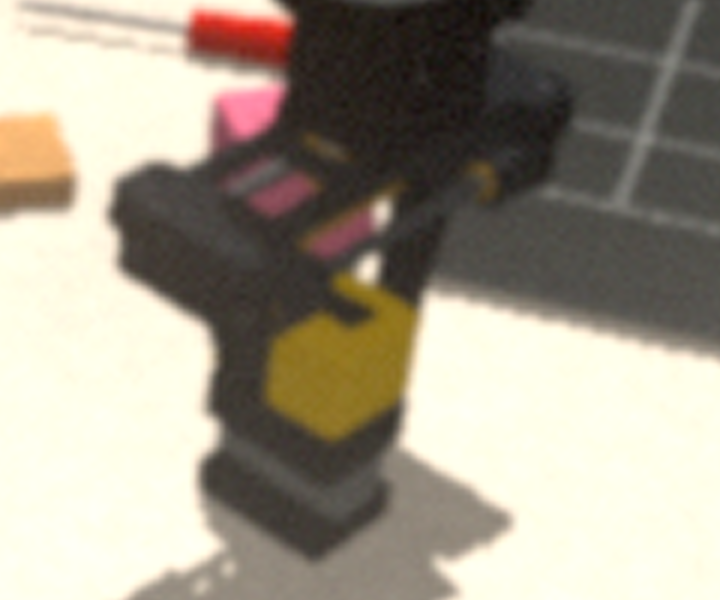

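```bash
python3 -m jog '[[[0,0,-0.1,0,0,0,4.5],[0,0,0,0,0,0,4.5],[0,0,0,0,0,0,4.5],[0,0,0,0,0,0,4.5],[0,0,0,0,0,0,4.5],[0,0,0,0,0,0,4.5],[0,0,0,0,0,0,4.5]]]' 45
python3 -m jog '[[[0,0,-1,0,0,0,4.5],[0,0,-2.5,0,0,0,4.5],[0,0,-4,0,0,0,4.5],[0,0,-4,0,0,0,4.5],[0,0,-2,0,0,0,4.5],[0,0,-1,0,0,0,4.5],[0,0,0,0,0,0,4.5],[0,0,0,0,0,0,4.5]]]'
python3 - <<'E'
from h import *
s=ctrl.get_state();print(s['position'],s['ft_force'],s['grip_width'])
go(s['position'],[(.58,0.02,.215),(.4836,.25,.215)])
E
```

```text
time: 6.0
position: [0.4733, -0.2975, 0.0693]
tool_rot: [0.697, 3.063, 0.0]
ft_force: [0.1, 0.4, 1.1]
grip_width: 0.569
time: 6.8
position: [0.4725, -0.2968, 0.2127]
tool_rot: [-0.696, -3.061, -0.001]
ft_force: [0.3, 0.9, -3.6]
grip_width: 0.575
[ 0.47247259 -0.2968494   0.21271209] [ 0.34620725  0.91932401 -3.58844195] 0.5748941557007008
(0.58, 0.02, 0.215) total cm [ 4.01 33.22 -0.22] rows 8 each [ 0.5   4.15 -0.03]
(0.4836, 0.25, 0.215) total cm [18.64 16.57  0.05] rows 6 each [3.11 2.76 0.01]
```

```bash
python3 -m jog '[[[1,1.87,0,0,0,0,4.5],[2.01,3.74,0,0,0,0,4.5],[2.01,3.74,0,0,0,0,4.5],[2.01,3.74,0,0,0,0,4.5],[2.01,3.74,0,0,0,0,4.5],[2.01,3.74,0,0,0,0,4.5],[2.01,3.74,0,0,0,0,4.5],[1,1.87,0,0,0,0,4.5]]]'
python3 -m jog '[[[1.46,3.93,0,0,0,0,4.5],[1.46,3.93,0,0,0,0,4.5],[1.46,3.93,0,0,0,0,4.5],[1.46,3.93,0,0,0,0,4.5],[1.46,3.93,0,0,0,0,4.5],[0.73,1.97,0,0,0,0,4.5],[0.73,1.97,0,0,0,-5,4.5],[0,0,0,0,0,-8,4.5],[0,0,0,0,0,-8,4.5],[0,0,0,0,0,-7,4.5],[0,0,0,0,0,-2,4.5],[0,0,0,0,0,0,4.5]]]'
python3 - <<'E'
from h import *
for i in range(3):
    im=snap('side' if i else 'top','top8' if not i else 'side8');
    s=ctrl.get_state();M=R.from_rotvec(s['tool_rot']).as_matrix();print(s['position'],s['ft_force'],s['grip_width'],np.degrees(np.arctan2(M[1,1],M[0,1])))
go(s['position'],[(.4836,.25,.215)])
a=cv2.imread('pics/top8.png')[150:280,50:180];b=cv2.imread('pics/side8.png')[230:384,120:300]
cv2.imwrite('pics/m8.png',cv2.convertScaleAbs(np.hstack([cv2.resize(a,(400,400),interpolation=2),cv2.resize(b,(400,400),interpolation=2)]),alpha=1.8))
E
```

```text
time: 7.6
position: [0.4579, 0.0039, 0.2121]
tool_rot: [-0.688, -3.061, -0.0]
ft_force: [0.0, 0.4, -3.2]
grip_width: 0.576
time: 8.8
position: [0.4817, 0.2494, 0.2119]
tool_rot: [0.12, -3.136, 0.003]
ft_force: [-0.6, 0.0, -3.4]
grip_width: 0.568
[0.48186191 0.2494841  0.21222999] [-0.3268046   0.43582333 -3.11487011] 0.5731470392378721 94.31990735407119
[0.48204326 0.24957172 0.21262552] [ 0.40681031  0.25193666 -2.86620062] 0.5749928721927549 94.30758795237165
[0.4822282  0.24966536 0.21297398] [-0.31724541  0.46733633 -3.33706643] 0.5676389229889384 94.319120897778
(0.4836, 0.25, 0.215) total cm [-0.14  0.02 -0.2 ] rows 1 each [-0.14  0.02 -0.2 ]
```

View pics/m8.png

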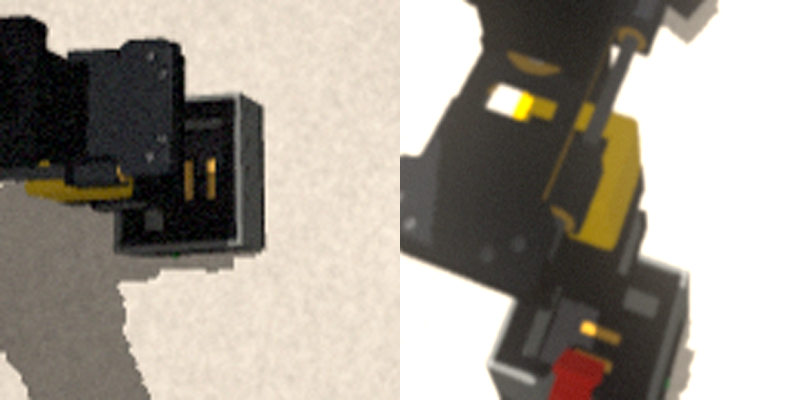

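Run:
```python
from h import *
s=ctrl.get_state();p=np.array(s['position']);M=R.from_rotvec(s['tool_rot']).as_matrix()
zb=p[2]-.0693
for c in('top','side'):
    d=snap(c);hsv=cv2.cvtColor(d['frame'],cv2.COLOR_RGB2HSV);m=cv2.inRange(hsv,(20,120,50),(36,255,255))
    r,cc=np.nonzero(m);k=(cc<300)&(abs(cc-(80 if c=='top' else 210))<45)&((r>150)&(r<225) if c=='top' else (r>230)&(r<335));r,cc=r[k],cc[k]
    print(c,'seen rows',r.min(),r.max(),'cols',cc.min(),cc.max(),'maxrow at col',np.median(cc[r==r.max()]),'maxcol at row',np.median(r[cc==cc.max()]))
    for z in(zb+.066,zb+.11):
        print(' pred z',round(z,3),[tuple(proj(d,np.array([p[0],p[1],z])+M@[u*.035,v*.025,0]).round(1)) for u,v in((1,1),(1,-1),(-1,-1),(-1,1))])
    print(' rim',[tuple(proj(d,[.4839+x,.2506+y,.058]).round(1)) for x in(-.058,.058) for y in(-.048,.048)])
```

```text
top seen rows 202 214 cols 36 119 maxrow at col 72.5 maxcol at row 211.0
 pred z 0.21 [(np.float64(215.4), np.float64(66.5)), (np.float64(214.1), np.float64(92.4)), (np.float64(178.5), np.float64(92.8)), (np.float64(179.8), np.float64(67.3))]
 pred z 0.254 [(np.float64(213.0), np.float64(55.4)), (np.float64(211.6), np.float64(82.7)), (np.float64(174.0), np.float64(83.3)), (np.float64(175.4), np.float64(56.4))]
 rim [(np.float64(231.2), np.float64(126.5)), (np.float64(230.2), np.float64(84.8)), (np.float64(181.3), np.float64(130.2)), (np.float64(180.3), np.float64(89.2))]
side seen rows 241 325 cols 170 228 maxrow at col 212.5 maxcol at row 246.0
 pred z 0.21 [(np.float64(328.2), np.float64(215.9)), (np.float64(293.1), np.float64(230.5)), (np.float64(278.4), np.float64(181.8)), (np.float64(311.3), np.float64(164.1))]
 pred z 0.254 [(np.float64(310.8), np.float64(213.3)), (np.float64(274.5), np.float64(229.1)), (np.float64(259.5), np.float64(177.1)), (np.float64(293.3), np.float64(157.8))]
 rim [(np.float64(336.2), np.float64(252.3)), (np.float64(396.1), np.float64(226.8)), (np.float64(310.5), np.float64(189.4)), (np.float64(364.3), np.float64(158.2))]
```

```bash
python3 -m jog '[[[0,0,2.5,0,0,0,4.5],[0,0,3,0,0,0,4.5],[0,0,2,0,0,0,4.5],[0,0,1,0,0,0,4.5],[0,0,1,0,0,0,4.5],[0,0,0.5,0,0,0,4.5],[0,0,0,0,0,0,4.5]]]'
python3 -m jog '[[[0,0,0.5,0,0,0,4.5],[0,0,0.5,0,0,0,4.5],[0,0,0.5,0,0,0,4.5],[0,0,0,0,0,0,4.5],[0,0,0,0,0,0,4.5]]]'
```

```text
time: 9.75
position: [0.4828, 0.25, 0.1141]
tool_rot: [0.12, -3.139, 0.0]
ft_force: [0.1, -0.7, -3.4]
grip_width: 0.568
time: 10.25
position: [0.4839, 0.2485, 0.0994]
tool_rot: [-0.118, 3.138, -0.002]
ft_force: [2.5, -3.6, -2.8]
grip_width: 0.57
```

```bash
python3 -m jog '[[[0,0,0.5,0,0,0,4.5],[0,0,0.5,0,0,0,4.5],[0,0,0.5,0,0,0,4.5],[0,0,0.4,0,0,0,4.5],[0,0,0,0,0,0,4.5]]]'
python3 -m jog '[[[0,0,0.2,0,0,0,4.5],[0,0,0.2,0,0,0,4.5],[0,0,0.1,0,0,0,4.5],[0,0,0,0,0,0,4.5],[0,0,0,0,0,0,4.5]]]'
```

```text
time: 10.75
position: [0.4814, 0.2509, 0.0791]
tool_rot: [0.12, -3.137, -0.002]
ft_force: [-0.2, -0.1, -2.9]
grip_width: 0.572
time: 11.25
position: [0.4827, 0.2515, 0.0772]
tool_rot: [-0.121, 3.139, 0.003]
ft_force: [-3.4, -0.4, 7.6]
grip_width: 0.568
```

```bash
python3 -m jog '[[[0,0,0.2,0,0,0,4.5],[0,0,0,0,0,0,4.5],[0,0,0,0,0,0,4.5]]]'
python3 - <<'E'
from h import *
for i in range(2): snap('top'); s=ctrl.get_state();print(s['position'],s['ft_force'])
E
```

```text
time: 11.55
position: [0.4828, 0.2515, 0.0772]
tool_rot: [-0.121, 3.138, 0.004]
ft_force: [-7.6, -4.3, 18.7]
grip_width: 0.574
[0.4828126  0.25152207 0.07716818] [-8.56113265 -3.62506941 18.48418874]
[0.48281014 0.25153046 0.0772071 ] [-9.39678294 -4.01522516 18.99341876]
```

```bash
python3 -m jog '[[[0,0,-0.2,0,0,0,4.5],[0,0,0,0,0,0,8.7],[0,0,0,0,0,0,8.7],[0,0,0,0,0,0,8.7],[0,0,0,0,0,0,8.7],[0,0,0,0,0,0,8.7]]]'
python3 -m jog '[[[0,0,-1,0,0,0,8.7],[0,0,-2,0,0,0,8.7],[0,0,-3,0,0,0,8.7],[0,0,-4,0,0,0,8.7],[0,0,-4,0,0,0,8.7],[4,0,0,0,0,0,8.7],[4,0,0,0,0,0,8.7],[0,-4,0,0,0,0,8.7],[0,-4,0,0,0,0,8.7],[0,-4,0,0,0,0,8.7],[0,-4,0,0,0,0,8.7],[0,0,0,0,0,0,8.7]]]'
python3 - <<'E'
from h import *
s=ctrl.get_state();print(s['time'],s['position'],s['ft_force'],s['grip_width'],s['qd'])
im={}
for c in('top','side'):
    d=snap(c,c+'9')
    for l in('yellow_pack_centre','blue_pack_centre'): print(c,l,[np.round(np.array(x['point'])*[384,512],1) for x in finder.spot_point(l,c)])
    print(' pred home centre',proj(d,[.4836,.25,.063]).round(1),'blue start',proj(d,[.5548,-.0577,.0546]).round(1))
    f=d['frame'][:,:,::-1];im[c]=f
a=im['top'][150:280,60:190];b=im['side'][254:384,120:250]
cv2.imwrite('pics/m9.png',cv2.convertScaleAbs(np.hstack([cv2.resize(a,(400,400),interpolation=2),cv2.resize(b,(400,400),interpolation=2)]),alpha=1.8))
E
```

```text
time: 12.25
position: [0.4827, 0.25, 0.075]
tool_rot: [0.12, -3.139, 0.0]
ft_force: [0.0, -0.2, -0.2]
grip_width: 0.935
time: 13.45
position: [0.4159, 0.0788, 0.2162]
tool_rot: [-0.106, 3.138, -0.001]
ft_force: [-0.2, 0.4, -0.1]
grip_width: 0.998
13.45 [0.4158519  0.07881521 0.21620527] [-0.22151585  0.39761896 -0.14161448] 0.9978186859947364 [-0.03485907  0.02371589 -0.08744409 -0.01515402 -0.06894273 -0.01759647
 -0.05734651]
top yellow_pack_centre [array([195.1, 403. ])]
top blue_pack_centre [array([179.1, 243.5])]
 pred home centre [205.4 107.1] blue start [178.8 242. ]
side yellow_pack_centre [array([351.2, 205.1])]
side blue_pack_centre [array([207.9, 243.3])]
 pred home centre [348.3 206.7] blue start [206.5 243.8]
```

View pics/m9.png

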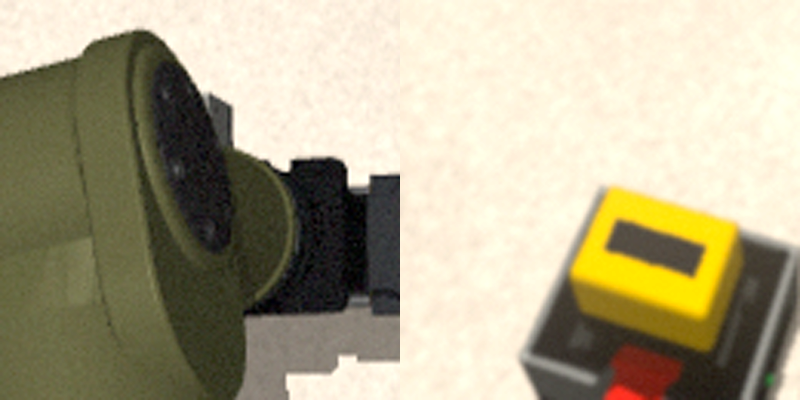

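The pack sits upright and aligned in the cradle, with the catch against it. The arm hides the catch from the top camera, so I'll move aside and check it numerically.

```bash
python3 -m jog '[[[-3,-4,0,0,0,0,8.7],[-3,-4,0,0,0,0,8.7],[0,-4.5,0,0,0,0,8.7],[0,-4.5,0,0,0,0,8.7],[0,-4.5,0,0,0,0,8.7],[0,0,0,0,0,0,8.7],[0,0,0,0,0,0,8.7]]]'
python3 - <<'E'
from h import *
def red(f):
    h=cv2.cvtColor(f,cv2.COLOR_RGB2HSV);m=cv2.inRange(h,(0,150,60),(8,255,255))|cv2.inRange(h,(172,150,60),(180,255,255))
    m[:190]=0;m[225:]=0;m[:,:72]=0;m[:,140:]=0
    r,c=np.nonzero(m);return len(r),c.min(),c.max(),r.min(),r.max()
old=cv2.imread('pics/top1.png')[:,:,::-1].copy();d=snap('top','top10')
print('catch before',red(old),'now',red(d['frame']))
print('10mm outward px',proj(d,[.484,.31,.06])-proj(d,[.484,.32,.06]))
for c in('top','side'):
    if c=='side': d=snap('side','side10')
    m=cv2.inRange(cv2.cvtColor(d['frame'],cv2.COLOR_RGB2HSV),(22,120,50),(36,255,255))
    n=max(cv2.findContours(m,0,2)[0],key=cv2.contourArea)
    R_=R.from_euler('z',4.3,degrees=True).as_matrix();best=[]
    obs=np.zeros_like(m);cv2.drawContours(obs,[n],-1,1,-1)
    for dz in(0,.005,.01,.02,.03):
        P=[proj(d,np.array([.4836,.25,0])+R_@[u*.0345,v*.0245,0]+[0,0,z+.008+dz])[::-1] for u in(1,-1) for v in(1,-1) for z in(.066,.11)]
        q=np.zeros_like(m);cv2.fillConvexPoly(q,cv2.convexHull(np.int32(np.round(P))),1)
        best.append((dz,round((q&obs).sum()/(q|obs).sum(),3)))
    print(c,best,cv2.minAreaRect(n))
s=ctrl.get_state();print(s['time'],s['position'],s['ft_force'])
for c in('top','side'):
    print(c,[np.round(np.array(x['point'])*[384,512],1) for x in finder.spot_point('blue_pack_centre',c)])
E
```

```text
time: 14.45
position: [0.4916, -0.1254, 0.215]
tool_rot: [0.118, -3.139, -0.0]
ft_force: [-0.8, 0.7, -0.5]
grip_width: 0.999
catch before (339, np.int64(79), np.int64(105), np.int64(200), np.int64(215)) now (107, np.int64(79), np.int64(86), np.int64(201), np.int64(215))
10mm outward px [0.10519714 4.31227239]
top [(0, np.float64(0.922)), (0.005, np.float64(0.925)), (0.01, np.float64(0.871)), (0.02, np.float64(0.759)), (0.03, np.float64(0.658))] ((101.0, 203.0), (34.0, 28.0), 90.0)
side [(0, np.float64(0.886)), (0.005, np.float64(0.853)), (0.01, np.float64(0.798)), (0.02, np.float64(0.682)), (0.03, np.float64(0.582))] ((202.89999389648438, 340.3000183105469), (52.493804931640625, 43.00697708129883), 18.434947967529297)
14.55 [ 0.49171022 -0.12339813  0.21491735] [-1.04388719  1.39801709  0.05596745]
top []
side [array([206.8, 241.7])]
```

Catch tab is back at its rest column (79 before, 79 now), the height fit is best at home, and the blue pack hasn't moved. Handing in.

```bash
python3 -c "
from bench import close_job
print(close_job())"
```

```text
the job is handed in; nothing more can be done
None
```

I pushed the yellow-capped pack straight down into the cradle while holding it by the cap, pressed it against the floor, let go and moved the arm clear. I handed the job in at about 14.5 s; the hand-in gives no verdict.

**Pack home:**
- The downward motion stopped at the height expected for the floor, and more pressing only raised the force, to about 19 N.
- The sideways force from the catch showed on the way down (about 3.6 N) and was gone before the pack reached the floor.
- Comparing the yellow cap with its expected outline, the side camera fitted fully home best. The top camera could not tell 0 from 5 mm high (0.922 against 0.925).

**Catch:** its outer tab is back at the same pixel column as before the job (79), where 10 mm of travel would show as about 4 pixels.

**Blue pack:** it was within about 2 pixels of its start in both cameras after release. In the last check only the side camera found it, again within about 2 pixels; the top camera returned nothing.

**Disagreement:** the side camera showed the fingertips about 25–30 mm higher than the reported tool position implied. I set the grip height from the images instead, and the lift height, fit and forces all agreed with that.

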